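# Stand the orange marker in the reception desk's pen cup

## Task

Take the orange marker off the sloped marker rest and stand it in the aluminium pen cup, cap upwards, lowering it well down into the cup before you let go. Leave the blue and green markers lying on the rest and the cup standing.

Things in the scene. Friction and masses are not known exactly. Their poses are not given: they have to be found in the camera images.
- marker_orange: round felt marker, 18 mm diameter, 140 mm long, about 30 g: white barrel, orange foot plug, band and 56 mm cap. Origin: centre of its flat foot; own z runs from foot to cap end; turn about z arbitrary. It starts at 45 degrees in one of three channels of a fixed light-grey rest, foot low (centre 22 mm up), cap high (121 mm), overhanging, pointing away from the robot (yaw within 0.3 rad)
- pen_cup: plain round aluminium-grey tumbler without handle, loose, 0.32 kg: 84 mm outer diameter, 95 mm tall, straight 4 mm wall (76 mm clear inside), inner floor 6 mm up. Origin: centre of its underside, z up. Not the blue drinking mug with a handle, which may have swapped places with it. A marker let go in it leans on the rim at up to about 32 degrees, which is fine
- marker_blue: blue-capped marker, same make and frame, in another channel of the rest, to be left there. The channels lie side by side, 75 mm apart, and carry only a marker's lower 68 mm, with low ribs beside the lower 60 mm: the capped end is free to pinch across its sides from straight above, about 110 mm from the foot, and lifts straight up out of the rest
- marker_green: green-capped marker, same make and frame as the others, in another channel of the rest; to be left there
Things that resemble listed ones, but are neither listed nor needed, are in the scene too. Of the things that look like the marker_orange, the smallest one is meant.

How it is judged:
On the way:
1. the orange marker, held by the fingers, is lowered cap upwards until its foot is at least 25 mm below the pen cup's rim (z of marker_orange in the frame of pen_cup below 0.07 m and horizontal distance between marker_orange and pen_cup below 0.038 m and angle between marker_orange's own z axis and vertical below 0.87 rad and contact force between the fingers and marker_orange above 1 N), for 0.1 s.
At the end, for the whole second after the job is handed in: orange marker at rest in the pen cup: foot under 30 mm above the cup's underside and within 38 mm of its axis, cap up, under 0.7 rad from vertical; cup on the desk, under 0.15 rad off upright; blue and green markers' feet within 30 mm of their starts (z of marker_orange in the frame of pen_cup below 0.03 m and horizontal distance between marker_orange and pen_cup below 0.038 m and angle between marker_orange's own z axis and vertical below 0.7 rad and angle between pen_cup's own z axis and vertical below 0.15 rad and height (world z) of pen_cup below 0.015 m and linear speed of each of marker_orange, pen_cup below 0.03 m/s and distance of each of marker_blue, marker_green from where it was at the start of the episode below 0.03 m); the robot touches nothing.
It fails at once if the pen cup is knocked over (tipped by more than 0.5 rad) (angle between pen_cup's own z axis and vertical above 0.5 rad).
It fails at once if the blue or the green marker is taken or knocked off its place (foot moved by more than 30 mm) (distance of any of marker_blue, marker_green from where it was at the start of the episode above 0.03 m).
It also fails if it takes over 38 s, if anything falls off the work surface, if the arm or the gripper's body presses on something with over 40 N, if the wrist force passes 120 N, or if a joint passes its speed limit or range.

## Robot

A 6-joint arm with a two-finger parallel gripper is mounted at the origin on the work surface. World frame = base frame: x ahead of the robot, y to its left, z up, the work surface at z = 0. Lengths are in m, angles in rad, forces in N, time in s.
With the tool pointing down it reaches from about 0.325 to 0.775 m from the base axis. Payload 9.3 kg.
Tool frame: the origin (TCP) lies on the centre line of the jaws, within the pads' length; the fingertips stand 22 mm ahead of it and the grasp point (between the pads) lies 3 mm ahead of it; z points along the fingers, y is the line along which they close (so a half turn about z gives the same grasp; the last joint's range is limited). The gripper opens to 85 mm and grips with 20 to 120 N. Pads are 22 mm wide; open, the fingers measure 114 mm over their backs; the gripper's body (76 mm by 85 mm) begins 54 mm behind the grasp point. The pads swing forward as they close: fully open they stand 13 mm farther back than shut.
Start: joints at [-1.474, 0.259, 0.021, 1.334, 0, 1.418], TCP at [0.136, -0.533, 0.253] pointing down, gripper open.
Joint ranges: [-3.04, 3.04], [-0.91, 1.82], [-1.04, 1.36], [-1.92, 1.95], [-1.52, 1.45], [-3.14, 3.14]. Speed limits (rad/s): [2.22, 2.22, 2.79, 3.14, 3.14, 3.14].

## Interface

Orientations are given as a unit quaternion [w, x, y, z].
In Python, from workcell import monitor, cams, ctrl, finder gives the robot as it stands.
- The arm moves only by the tool move_arm, never from a script. Its argument "steps" is a list of rows, each an object of numbers: "x", "y", "z": the shift along the tool's x, y, z in mm; "spin": the turn about the tool's z in rad; "fingers": the closure, from -1 (fully open) to 1 (shut). A call has exactly 10 rows; each row shifts and turns the commanded pose from where the row before left it, along the tool's axes as they then stand; what a row does not reach is not made up. A row lasts 1/8 s, in which the tool goes at most 62.5 mm and 10.7 degrees, less where a joint would pass 70% of its speed; a pose out of reach is approached as far as the arm can. A call with a gripper value outside its range is refused whole. The fingers move at their own pace and stop on an object; the grip force is fixed at half the most. Time passes only in rows, so rows that do not move let the fingers close, or fill a call up. It gives the time, the measured TCP pose, the force, the opening and the grip force at its end, in the units of the state.
- monitor.read_state(): the state, without advancing time (a new reading comes with each control period).
- cams.capture(name): name is "scene" or "top" or "wrist"; returns a dict with "pixels" (480x640x3 uint8, red, green, blue), "fx", "fy", "cx", "cy" (pixels), "position" and "rotation" of the camera in the world. Camera axes: x right, y up, looking along -z (the intrinsics and any distortion apply to the point x, -y, -z); pixel columns grow to the right and rows downward; lengths in m; the calibration is good to about 2 mm. A picture is of the moment at which its call begins. There is no depth.
- ctrl.sign_off(): hands the job in; it is judged then, once.
Trained networks look in a picture, given as the dict that the camera call returned (one of the last four; its "shot" number tells which), for a name from the list of things; names that differ only in an ending like _2 or _b are one class to them, and where a whole thing is asked for, a point or a joint stands for the part that bears it (a point fixed in the world has none). Each returns a list of dicts, best first, with "p" (0 to 1); they miss things now and then, are a little off and sometimes report something else, mostly with a low value. They report only what shows in the picture. A call takes as long as a camera call. They do not tell look-alikes from the thing itself.
- finder.outline_of(picture, name): "pixels" (480x640 bool, what is visible of it) and "box" ([left, top, right, bottom] as shares, 0 to 1, of the picture: columns of its width, rows of its height, round what is visible of it).
- finder.spot_point(picture, name): "xy" ([column, row] as shares, 0 to 1, of the picture: columns of its width, rows of its height: a listed point, or the origin of a listed thing).
The state is a dict: "time_s": time; "joint_pos": joint angles; "joint_vel": joint speeds; "tau": joint torques, N m; "eef_pos": TCP position; "ee_rot": TCP orientation; "ft_force": force on the tool from outside, world axes, zero at the start; "moment": the same for the moment, N m; "grip_width": finger opening in m; "gripper_force": force on a finger pad.
Only numpy, scipy, OpenCV 4.12 (cv2) and the standard library are available. Lean on these libraries where they do the work, as an engineer would, in place of code of your own. Each camera call takes 0.05 s, during which the arm holds its last target. There are 200 camera calls.

## Working session

There is one attempt and no reset: what is moved stays moved. The work goes in short steps, Python scripts to look and compute and a tool call to move; the robot and the scene stay as the last step left them, time stands still between calls to the robot, and variables do not carry over. Pictures are saved under pics/ and viewed, at most 10 in all, crops included, and the job is handed in when it is done.

Besides the shell and the picture viewer there is one more tool, called after ">>>" as name(argument=value, ...) on one line, values as JSON. move_arm: Moves the arm, as the interface text tells. Its arguments: {"type":"object","properties":{"steps":{"type":"array","items":{"type":"object","properties":{"x":{"type":"number"},"y":{"type":"number"},"z":{"type":"number"},"spin":{"type":"number"},"fingers":{"type":"number"}}}}},"required":["steps"]}

```bash
mkdir -p pics
cat > h.py <<'E'
import numpy as np, cv2
from workcell import monitor, cams, ctrl, finder
def ray(p,uv):
    d=np.array([(uv[0]-p['cx'])/p['fx'],-(uv[1]-p['cy'])/p['fy'],-1.])
    return np.array(p['position']),np.array(p['rotation'])@d
def atz(p,uv,z):
    o,d=ray(p,uv); return o+d*(z-o[2])/d[2]
def save(n,im): cv2.imwrite('pics/'+n+'.png',im[...,::-1])
E
python3 - <<'E'
from h import *
ims=[]
for c in ('scene','top'):
    p=cams.capture(c); save(c,p['pixels'])
    print(c,[k for k in p],p['position'],p.get('distortion'))
    for n in ('marker_orange','marker_blue','marker_green','pen_cup'):
        for r in finder.outline_of(p,n)[:4]: print(n,'out',round(r['p'],2),(np.array(r['box'])*[640,480,640,480]).round())
        for r in finder.spot_point(p,n)[:4]:
            uv=np.array(r['xy'])*[640,480]; print(n,'pt',round(r['p'],2),uv.round(1),atz(p,uv,0 if n=='pen_cup' else .022).round(4))
print(monitor.read_state())
E
```

```text
scene ['pixels', 'fx', 'fy', 'cx', 'cy', 'position', 'rotation', 'shot'] [ 1.21410418 -0.16746722  0.65798141] None
marker_orange out 0.91 [170. 224. 251. 236.]
marker_orange out 0.78 [418. 255. 442. 270.]
marker_orange out 0.56 [389. 203. 416. 256.]Traceback (most recent call last):
  File "<stdin>", line 9, in <module>
  File "h.py", line 7, in atz
    o,d=ray(p,uv); return o+d*(z-o[2])/d[2]
        ~~~^^^^^^
  File "h.py", line 5, in ray
    return np.array(p['position']),np.array(p['rotation'])@d
                                   ~~~~~~~~~~~~~~~~~~~~~~~^~
ValueError: matmul: Input operand 1 has a mismatch in its core dimension 0, with gufunc signature (n?,k),(k,m?)->(n?,m?) (size 3 is different from 4)
```

Rotation is a quaternion.

```bash
sed -i "s/np.array(p\['rotation'\])@d/R.from_quat(p['rotation'],scalar_first=True).apply(d)/; 1a from scipy.spatial.transform import Rotation as R" h.py
python3 - <<'E'
from h import *
for c in ('scene','top'):
    p=cams.capture(c); save(c,p['pixels'])
    print(c,p['position'],p['rotation'],p['fx'])
    for n in ('marker_orange','marker_blue','marker_green','pen_cup'):
        for r in finder.outline_of(p,n)[:4]: print(n,'out',round(r['p'],2),(np.array(r['box'])*[640,480,640,480]).round())
        for r in finder.spot_point(p,n)[:4]:
            uv=np.array(r['xy'])*[640,480]; print(n,'pt',round(r['p'],2),uv.round(1),atz(p,uv,0 if n=='pen_cup' else .022).round(4))
s=monitor.read_state();print(s['eef_pos'],s['ee_rot'],s['time_s'],s['grip_width'])
E
```

```text
scene [ 1.21410418 -0.16746722  0.65798141] [0.66850412 0.34673651 0.29374168 0.58872053] 447.548651316428
marker_orange out 0.85 [389. 204. 415. 254.]
marker_orange out 0.62 [415. 257. 445. 269.]
marker_orange out 0.56 [170. 224. 254. 239.]
marker_orange pt 0.88 [173.5 227.5] [ 0.2828 -0.3946  0.022 ]
marker_orange pt 0.77 [408.5 207.3] [0.2576 0.2058 0.022 ]
marker_orange pt 0.61 [413.5 267.6] [0.4975 0.145  0.022 ]
marker_blue out 0.67 [378. 267. 409. 277.]
marker_blue pt 0.64 [378.5 276.5] [0.5172 0.0613 0.022 ]
marker_green out 0.61 [383. 268. 412. 279.]
marker_green out 0.49 [445. 251. 485. 262.]
marker_green pt 0.58 [441.5 259.9] [0.479  0.2159 0.022 ]
pen_cup out 0.59 [274. 238. 312. 290.]
pen_cup pt 0.95 [298.8 283.2] [ 0.4943 -0.108   0.    ]
pen_cup pt 0.44 [440.6 259.7] [0.4525 0.2273 0.    ]
top [ 0.32838807 -0.07088549  1.07482921] [ 0.71094766  0.02726348 -0.02335773 -0.70232795] 456.9491714429077
marker_orange out 0.84 [192. 226. 241. 310.]
marker_orange out 0.8 [212. 146. 236. 202.]
marker_orange out 0.62 [378. 276. 466. 304.]
marker_orange out 0.58 [322. 180. 362. 225.]
marker_orange pt 0.88 [463.6 298.3] [ 0.2736 -0.4009  0.022 ]
marker_orange pt 0.71 [193.2 307.3] [0.2453 0.2172 0.022 ]
marker_orange pt 0.6 [232.5 199.9] [0.4943 0.1335 0.022 ]
marker_blue out 0.6 [245. 138. 265. 192.]
marker_blue pt 0.8 [260.4 191. ] [0.516 0.069 0.022]
marker_green out 0.9 [176. 152. 202. 207.]
marker_green pt 0.59 [199.  206.9] [0.4771 0.2111 0.022 ]
pen_cup out 0.91 [321. 179. 364. 222.]
pen_cup pt 0.6 [339.5 205. ] [ 0.4885 -0.1164  0.    ]
[ 0.13596633 -0.53292242  0.25328399] [-2.64080822e-08  9.92210498e-01  1.24572578e-01 -1.33537776e-06] 1.05 0.08524043339045544
```

View pics/scene.png

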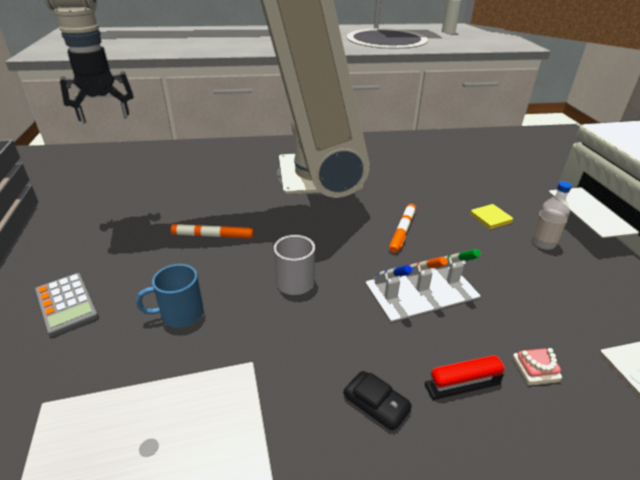

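View pics/top.png

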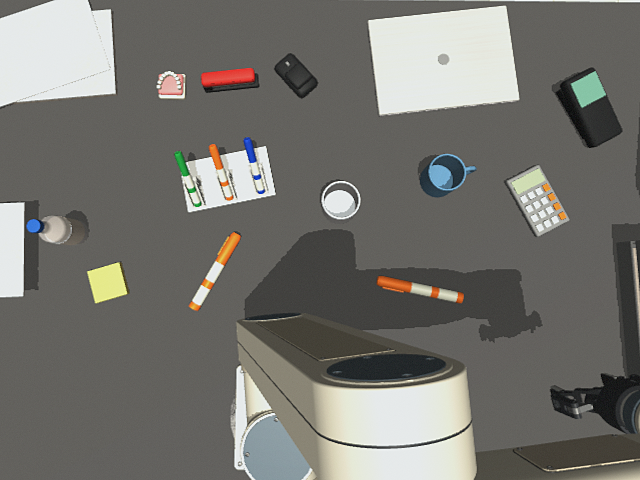

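The scene picture shows the rest at about (425,285) with blue (400,271), orange (432,263) and green (465,256). The grey tumbler is at (295,265) and the blue mug at (178,297).

Orange candidates in the top view are (222,172) in the rest's middle channel, (215,270) on the desk and (420,290) on the desk. The one in the rest fits: it is on the rest and the smallest, while the other two are longer and lie on the desk. I'll confirm it in a crop.

Run:
```python
from h import *
p=cams.capture('top'); im=p['pixels']
save('crop',cv2.resize(im[130:320,165:375],None,fx=3.1,fy=3.1,interpolation=cv2.INTER_CUBIC))
# orange pixels in the rest
h=cv2.cvtColor(im,cv2.COLOR_RGB2HSV); m=((h[...,0]>5)&(h[...,0]<18)&(h[...,1]>150)&(h[...,2]>90)); m[210:]=0; m[:,:200]=0; m[:,245:]=0;m[:130]=0
ys,xs=np.nonzero(m); print(xs.min(),xs.max(),ys.min(),ys.max())
foot=np.array([232.5,199.9]); 
top=[xs[ys<ys.min()+3].mean(),ys.min()]
cap=ys<172; print('cap centroid px',xs[cap].mean(),ys[cap].mean(),'tip',top,atz(p,top,.124))
for r in finder.outline_of(p,'marker_orange')[:4]:
    b=np.array(r['box'])*[640,480,640,480]
    if 205<b[0]<220 and b[1]<160: yy,xx=np.nonzero(r['pixels']);print('outline',yy.min(),xx[yy==yy.min()].mean(),yy.max(),xx[yy==yy.max()].mean())
F=atz(p,foot,.022); T=atz(p,[xs[cap].mean(),ys[cap].mean()],.022+.112*.7071)
d=(T-F)[:2]; print('foot',F,'capmid',T,'hdist',np.hypot(*d),'yaw',np.arctan2(d[1],d[0]))
r=finder.outline_of(p,'pen_cup')[0]; yy,xx=np.nonzero(r['pixels']); print(r['p'],xx.min(),xx.max(),yy.min(),yy.max())
(c,rad)=cv2.minEnclosingCircle(np.c_[xx,yy].astype(np.float32)); print(c,rad,'rimcentre',atz(p,c,.095), 'rim r mm', rad/p['fx']*(p['position'][2]-.095)*1000)
```

```text
209 232 144 199
cap centroid px 215.375 155.97395833333334 tip [np.float64(212.5), np.int64(144)] [0.59732013 0.15924751 0.124     ]
outline 144 213.0 199 229.5
foot [0.49432446 0.13353531 0.022     ] capmid [0.57743168 0.15776874 0.1011952 ] hdist 0.08656828547880177 yaw 0.28372562725692774
0.77 322 360 181 223
(340.73333740234375, 201.6666717529297) 21.50782012939453 rimcentre [ 0.48167566 -0.11496647  0.095     ] rim r mm 46.11889409172136
```

View pics/crop.png

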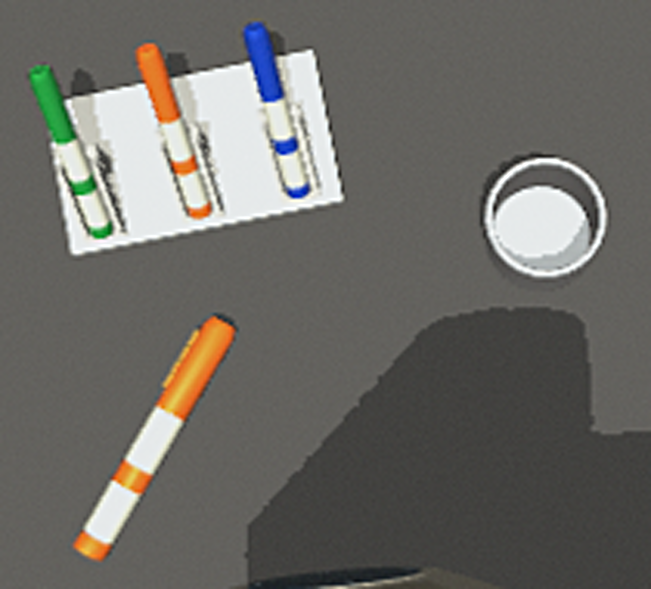

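The crop confirms it. The orange marker at crop (175,130) sits in the rest between green and blue and is clearly slimmer and shorter than the desk look-alike at crop (155,440). The cup rim is centred at crop (546,217) with a radius of about 61 px (42 mm), which fits.

Grasp target is about (0.573, 0.157, 0.100), with yaw about 0.22. I'll turn half round first, because that keeps the last joint mid-range.

>>> move_arm(steps=[{"spin": -0.183, "fingers": -1}, {"spin": -0.183, "fingers": -1}, {"spin": -0.183, "fingers": -1}, {"spin": -0.183, "fingers": -1}, {"spin": -0.183, "fingers": -1}, {"spin": -0.183, "fingers": -1}, {"spin": -0.183, "fingers": -1}, {"spin": -0.183, "fingers": -1}, {"spin": -0.183, "fingers": -1}, {"spin": -0.183, "fingers": -1}])

```text
invalid input at $.steps[0]: expected keys x, y, z, spin, fingers
```

>>> move_arm(steps=[{"spin": -0.183, "fingers": -1}, {"spin": -0.183, "fingers": -1}, {"spin": -0.183, "fingers": -1}, {"spin": -0.183, "fingers": -1}, {"spin": -0.183, "fingers": -1}, {"spin": -0.183, "fingers": -1}, {"spin": -0.183, "fingers": -1}, {"x": -38, "y": 38, "fingers": -1}, {"x": -38, "y": 38, "fingers": -1}, {"x": -38, "y": 38, "fingers": -1}])

```text
invalid input at $.steps[0]: expected keys x, y, z, spin, fingers
```

>>> move_arm(steps=[{"x": -41, "y": 41, "fingers": -1}, {"x": -41, "y": 41, "fingers": -1}, {"x": -41, "y": 41, "fingers": -1}, {"x": -41, "y": 41, "fingers": -1}, {"x": -41, "y": 41, "fingers": -1}, {"x": -41, "y": 41, "fingers": -1}, {"x": -41, "y": 41, "fingers": -1}, {"x": -41, "y": 41, "fingers": -1}, {"x": -41, "y": 41, "fingers": -1}, {"x": -41, "y": 41, "fingers": -1}])

```text
invalid input at $.steps[0]: expected keys x, y, z, spin, fingers
```

Run:
```python
from h import *
p=cams.capture('wrist'); save('w1',p['pixels']); s=monitor.read_state()
print(s['time_s'],s['eef_pos'],s['ee_rot'],s['joint_pos'])
print(p['position'],p['rotation'],p['fx'])
r=R.from_quat(s['ee_rot'],scalar_first=True)
print('delta tool mm',r.inv().apply(np.array([.573,.157,.1])-s['eef_pos'])*1000)
for r in finder.outline_of(p,'marker_orange')[:2]: print(r['p'],np.array(r['box'])*[640,480,640,480])
```

```text
1.25 [ 0.13595416 -0.53294398  0.25328385] [ 1.03896440e-05  9.92213764e-01  1.24546560e-01 -7.05547280e-06] [-1.47360462e+00  2.58608796e-01  2.15251264e-02  1.33369150e+00
 -1.35304617e-05  1.41824639e+00]
[ 0.20667678 -0.51489549  0.37408554] [ 0.78164152 -0.1130982   0.08805014 -0.60703584] 341.5732048168307
delta tool mm [ 594.01176339 -560.52479443  153.26341956]
0.97 [138.88    4.32  227.392  41.616]
```

View pics/w1.png

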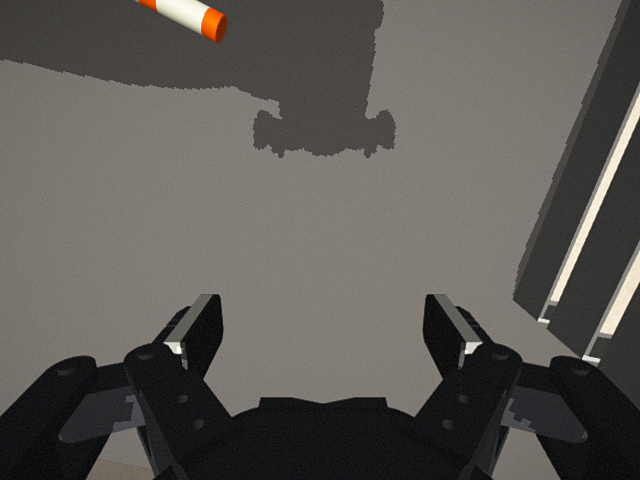

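All the keys are needed in every row, and nothing moved. The wrist view only shows a desk look-alike at (215,25). Repeating with full rows.

>>> move_arm(steps=[{"x": 0, "y": 0, "z": 0, "spin": -0.183, "fingers": -1}, {"x": 0, "y": 0, "z": 0, "spin": -0.183, "fingers": -1}, {"x": 0, "y": 0, "z": 0, "spin": -0.183, "fingers": -1}, {"x": 0, "y": 0, "z": 0, "spin": -0.183, "fingers": -1}, {"x": 0, "y": 0, "z": 0, "spin": -0.183, "fingers": -1}, {"x": 0, "y": 0, "z": 0, "spin": -0.183, "fingers": -1}, {"x": 0, "y": 0, "z": 0, "spin": -0.183, "fingers": -1}, {"x": 0, "y": 0, "z": 0, "spin": -0.183, "fingers": -1}, {"x": 0, "y": 0, "z": 0, "spin": -0.183, "fingers": -1}, {"x": 0, "y": 0, "z": 0, "spin": -0.183, "fingers": -1}])

```text
time_s: 2.55
eef_pos: [0.136, -0.5329, 0.2533]
ee_rot: [0.0, 0.504, 0.864, 0.0]
ft_force: [0.9, -0.4, -0.1]
grip_width: 0.0855
gripper_force: 0.0
```

>>> move_arm(steps=[{"x": 0, "y": 0, "z": 0, "spin": -0.183, "fingers": -1}, {"x": 0, "y": 0, "z": 0, "spin": -0.183, "fingers": -1}, {"x": 0, "y": 0, "z": 0, "spin": -0.183, "fingers": -1}, {"x": 0, "y": 0, "z": 0, "spin": -0.183, "fingers": -1}, {"x": 0, "y": 0, "z": 0, "spin": -0.183, "fingers": -1}, {"x": 0, "y": 0, "z": 0, "spin": -0.183, "fingers": -1}, {"x": 0, "y": 0, "z": 0, "spin": -0.183, "fingers": -1}, {"x": -38, "y": 38, "z": 0, "spin": 0, "fingers": -1}, {"x": -38, "y": 38, "z": 0, "spin": 0, "fingers": -1}, {"x": -38, "y": 38, "z": 0, "spin": 0, "fingers": -1}])

```text
time_s: 3.8
eef_pos: [0.223, -0.3955, 0.2532]
ee_rot: [0.0, -0.109, 0.994, -0.0]
ft_force: [0.2, 0.6, 0.9]
grip_width: 0.0855
gripper_force: 0.0
```

>>> move_arm(steps=[{"x": -41, "y": 41, "z": 0, "spin": 0, "fingers": -1}, {"x": -41, "y": 41, "z": 0, "spin": 0, "fingers": -1}, {"x": -41, "y": 41, "z": 0, "spin": 0, "fingers": -1}, {"x": -41, "y": 41, "z": 0, "spin": 0, "fingers": -1}, {"x": -41, "y": 41, "z": 0, "spin": 0, "fingers": -1}, {"x": -41, "y": 41, "z": 0, "spin": 0, "fingers": -1}, {"x": -41, "y": 41, "z": 0, "spin": 0, "fingers": -1}, {"x": -41, "y": 41, "z": 0, "spin": 0, "fingers": -1}, {"x": -41, "y": 41, "z": 0, "spin": 0, "fingers": -1}, {"x": -41, "y": 41, "z": 0, "spin": 0, "fingers": -1}])

```text
time_s: 5.05
eef_pos: [0.5343, 0.0944, 0.2534]
ee_rot: [0.0, -0.11, 0.994, -0.0]
ft_force: [0.6, -1.7, 0.1]
grip_width: 0.0851
gripper_force: 0.0
```

Run:
```python
from h import *
p=cams.capture('wrist'); p=cams.capture('wrist'); save('w2',p['pixels']); s=monitor.read_state()
print(s['time_s'],s['eef_pos'],s['ee_rot'],s['joint_pos'])
r=R.from_quat(s['ee_rot'],scalar_first=True)
print('delta tool mm',r.inv().apply(np.array([.573,.157,.1])-s['eef_pos'])*1000)
from scipy.optimize import least_squares
for k in finder.outline_of(p,'marker_orange')[:2]:
    print(k['p'],np.array(k['box'])*[640,480,640,480])
for n in('marker_orange','marker_blue','marker_green'):
    for k in finder.spot_point(p,n)[:2]: uv=np.array(k['xy'])*[640,480]; print(n,k['p'],uv,atz(p,uv,.022))
```

```text
5.15 [0.53535294 0.09647743 0.25239574] [-3.06020098e-05 -1.11551183e-01  9.93758568e-01  4.91899741e-04] [ 2.35100343e-02  2.48554707e-01  5.47285019e-03  1.32786217e+00
  9.74573294e-04 -2.00057744e-01]
delta tool mm [-50.12112095  50.51953588 152.44799994]
0.96 [360.192 173.424 388.224 320.304]
0.93 [365.824   0.    470.528  98.88 ]
marker_orange 0.94 [368.    177.408] [0.49724382 0.13811267 0.022     ]
marker_blue 0.76 [293.376 179.616] [0.51619201 0.06427341 0.022     ]
marker_blue 0.41 [440.128 180.48 ] [0.48401101 0.21096648 0.022     ]
marker_green 0.59 [439.808 183.312] [0.48684026 0.21155925 0.022     ]
```

View pics/w2.png

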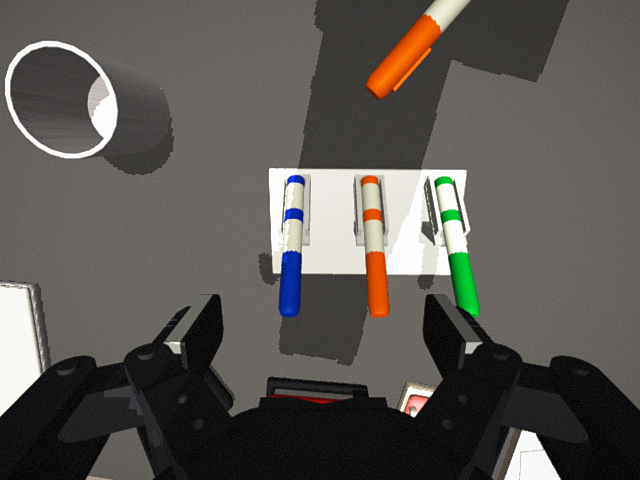

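The wrist view shows all three markers in place. The orange cap runs from (374,251) to (378,317), and the cup rim is centred at about (61,99). Refining both.

Run:
```python
from h import *
p=cams.capture('wrist');s=monitor.read_state()
print(s['eef_pos'])
r=R.from_quat(s['ee_rot'],scalar_first=True)
F=atz(p,[370,178],.022+.006); C=atz(p,[374,251],.022+.0594); T=atz(p,[378,312],.121)
print(F,C,T,'yaw',np.arctan2(*(T-F)[1::-1]),np.hypot(*(T-F)[:2]))
G=C+(T-C)*26/56
print('G',G,'delta tool',r.inv().apply(G-s['eef_pos'])*1000)
print('cup',atz(p,[61,99],.095))
im=p['pixels'].astype(int); m=(im.min(2)>235).astype(np.uint8); m[:, 140:]=0; m[170:]=0
n,l,st,c=cv2.connectedComponentsWithStats(m); print(st[1:][st[1:,4]>50])
k=1+np.argmax(st[1:,2]*st[1:,3]); ys,xs=np.nonzero(l==k); e=cv2.fitEllipse(np.c_[xs,ys].astype(np.float32)); print(e,atz(p,e[0],.095))
```

```text
[0.53302213 0.09157039 0.25344806]
[0.49277819 0.13191585 0.028     ] [0.55088431 0.14365934 0.0814    ] [0.5897911  0.15158082 0.121     ] yaw 0.19999481122615692 0.09898593709883549
G [0.56894818 0.14733717 0.09978571] delta tool [-47.15295016  46.69990326 153.65040898]
cup [ 0.48053642 -0.1236896   0.095     ]
[[  17   51  110  115 2053]]
((69.19916534423828, 107.20357513427734), (95.33941650390625, 115.64508819580078), 151.8361053466797) [ 0.48516273 -0.11752322  0.095     ]
```

>>> move_arm(steps=[{"x": -24, "y": 25, "z": 0, "spin": 0, "fingers": -1}, {"x": -24, "y": 25, "z": 0, "spin": 0, "fingers": -1}, {"x": 0, "y": 0, "z": 40, "spin": 0, "fingers": -1}, {"x": 0, "y": 0, "z": 40, "spin": 0, "fingers": -1}, {"x": 0, "y": 0, "z": 0, "spin": 0, "fingers": -1}, {"x": 0, "y": 0, "z": 0, "spin": 0, "fingers": -1}, {"x": 0, "y": 0, "z": 0, "spin": 0, "fingers": -1}, {"x": 0, "y": 0, "z": 0, "spin": 0, "fingers": -1}, {"x": 0, "y": 0, "z": 0, "spin": 0, "fingers": -1}, {"x": 0, "y": 0, "z": 0, "spin": 0, "fingers": -1}])

```text
time_s: 6.65
eef_pos: [0.5695, 0.1518, 0.1735]
ee_rot: [0.0, -0.109, 0.994, -0.0]
ft_force: [0.9, 0.4, -0.6]
grip_width: 0.0853
gripper_force: 0.0
```

Run:
```python
from h import *
s0=monitor.read_state()['eef_pos']; p=cams.capture('wrist'); save('w3',p['pixels']); s=monitor.read_state()
print(s0,s['eef_pos'],s['time_s'],p['position'])
```

```text
[0.56949021 0.15177808 0.17345031] [0.56944938 0.15176984 0.17334423] 6.7 [0.49994472 0.13629586 0.2942471 ]
```

View pics/w3.png

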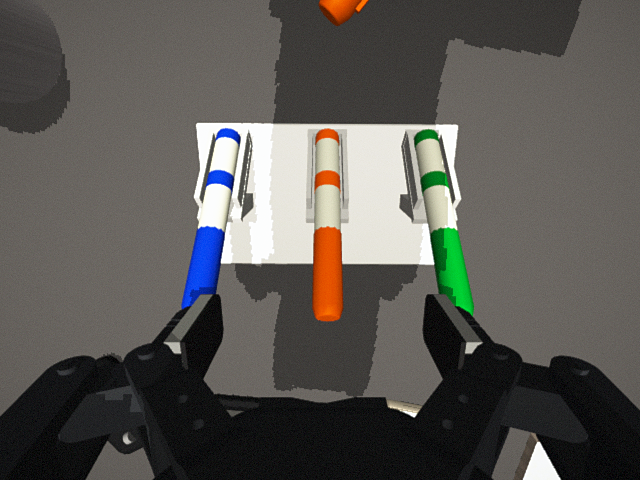

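The orange marker is upright in the picture at column 327, with the cap spanning rows 228–320. The jaws are centred at about 322, so the yaw is right. I'll work out the final offset.

Run:
```python
from h import *
p=cams.capture('wrist');s=monitor.read_state()
r=R.from_quat(s['ee_rot'],scalar_first=True)
for n,uv,z in (('foot',[327.5,134],.026),('cap start',[327.5,228],.0814+.0064),('capend',[327.5,318],.121)):
    P=atz(p,uv,z); print(n,P,r.inv().apply(P-s['eef_pos'])*1000)
```

```text
foot [0.49788566 0.13971155 0.026     ] [ 72.46201997   3.79407754 147.31186585]
cap start [0.55324798 0.15141233 0.0878    ] [15.88090056  3.17231697 85.51117443]
capend [0.59631825 0.16073044 0.121     ] [-28.1845593    2.89876518  52.31063487]
```

>>> move_arm(steps=[{"x": -7, "y": 3, "z": 0, "spin": 0, "fingers": -1}, {"x": 0, "y": 0, "z": 24, "spin": 0, "fingers": -1}, {"x": 0, "y": 0, "z": 24, "spin": 0, "fingers": -1}, {"x": 0, "y": 0, "z": 22, "spin": 0, "fingers": -1}, {"x": 0, "y": 0, "z": 0, "spin": 0, "fingers": -1}, {"x": 0, "y": 0, "z": 0, "spin": 0, "fingers": -1}, {"x": 0, "y": 0, "z": 0, "spin": 0, "fingers": 1}, {"x": 0, "y": 0, "z": 0, "spin": 0, "fingers": 1}, {"x": 0, "y": 0, "z": 0, "spin": 0, "fingers": 1}, {"x": 0, "y": 0, "z": 0, "spin": 0, "fingers": 1}])

```text
time_s: 8.0
eef_pos: [0.5758, 0.1562, 0.1036]
ee_rot: [0.0, -0.109, 0.994, 0.0]
ft_force: [0.2, 0.1, 0.5]
grip_width: 0.0162
gripper_force: 58.4
```

>>> move_arm(steps=[{"x": 0, "y": 0, "z": 0, "spin": 0, "fingers": 1}, {"x": 0, "y": 0, "z": -15, "spin": 0, "fingers": 1}, {"x": 0, "y": 0, "z": -20, "spin": 0, "fingers": 1}, {"x": 0, "y": 0, "z": -25, "spin": 0, "fingers": 1}, {"x": 0, "y": 0, "z": -25, "spin": 0, "fingers": 1}, {"x": 0, "y": 0, "z": -25, "spin": 0, "fingers": 1}, {"x": 0, "y": 0, "z": -25, "spin": 0, "fingers": 1}, {"x": 0, "y": 0, "z": -15, "spin": 0, "fingers": 1}, {"x": 0, "y": 0, "z": 0, "spin": 0, "fingers": 1}, {"x": 0, "y": 0, "z": 0, "spin": 0, "fingers": 1}])

```text
time_s: 9.25
eef_pos: [0.5753, 0.1561, 0.2524]
ee_rot: [-0.001, -0.109, 0.994, -0.0]
ft_force: [0.4, -0.5, -0.3]
grip_width: 0.0162
gripper_force: 58.5
```

Run:
```python
from h import *
q=cams.capture('scene'); p=cams.capture('wrist'); s=monitor.read_state()
print(s['eef_pos'],s['grip_width'],s['gripper_force'])
a=cv2.resize(q['pixels'][120:320,260:500],(480,400)); b=cv2.resize(p['pixels'],(320,240)); 
im=np.zeros((400,800,3),np.uint8); im[:,:480]=a; im[:240,480:]=b; save('lift',im)
for pic in (q,p):
  for k in finder.spot_point(pic,'marker_orange')[:3]: print(k['p'],np.array(k['xy'])*[640,480])
```

```text
[0.57529192 0.15613579 0.2522411 ] 0.016178259609549214 58.52459728717804
0.95 [410.304 204.912]
0.88 [421.184 209.808]
0.67 [168.704 229.2  ]
0.61 [323.52  122.112]
```

View pics/lift.png

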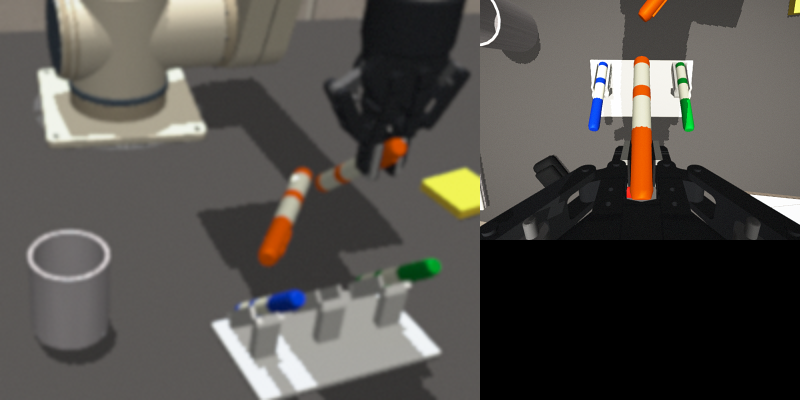

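The marker is held (lift picture at (365,165)) and blue and green are undisturbed. I'll triangulate its foot to check the tilt.

Run:
```python
from h import *
q=cams.capture('scene'); p=cams.capture('wrist'); s=monitor.read_state()
r=R.from_quat(s['ee_rot'],scalar_first=True)
o1,d1=ray(q,[421.2,209.8]); o2,d2=ray(p,[323.5,122.1])
t=np.linalg.lstsq(np.c_[d1,-d2],o2-o1,rcond=None)[0]
A=o1+d1*t[0];B=o2+d2*t[1]; X=B
f=r.inv().apply(X-s['eef_pos'])*1000; print(A,B,'foot in tool',f)
v=f-[0,0,3]; print('len',np.linalg.norm(v),'tilt',np.arctan2(np.hypot(v[0],v[1]),v[2]))
# two more rough estimate: cup
for c in ('top','scene'):
    pp=cams.capture(c)
    k=finder.outline_of(pp,'pen_cup')[0]; print(k['p'],np.array(k['box'])*[640,480,640,480])
    if c=='top':
        b=np.array(k['box'])*[640,480,640,480]; x0,y0,x1,y1=b.astype(int)
        im=pp['pixels'].astype(int); m=(im.min(2)>200); m[:, :x0-4]=0;m[:,x1+4:]=0;m[:y0-4]=0;m[y1+4:]=0
        ys,xs=np.nonzero(m); c2,rad=cv2.minEnclosingCircle(np.c_[xs,ys].astype(np.float32)); print(c2,rad,atz(pp,c2,.095))
```

```text
[0.49840108 0.13903715 0.17429353] [0.49866798 0.13963967 0.1742804 ] foot in tool [78.54720793  0.60205794 78.57601321]
len 109.0034867341538 tilt 0.8046884992507388
0.66 [321.216 180.816 362.368 225.888]
(340.7480163574219, 199.58839416503906) 19.088438034057617 [ 0.48620958 -0.11495881  0.095     ]
0.64 [274.688 240.72  315.712 292.992]
```

>>> move_arm(steps=[{"x": 8, "y": -20, "z": 0, "spin": 0, "fingers": 1}, {"x": 15, "y": -40, "z": 0, "spin": 0, "fingers": 1}, {"x": 15, "y": -40, "z": 0, "spin": 0, "fingers": 1}, {"x": 15, "y": -40, "z": 0, "spin": 0, "fingers": 1}, {"x": 15, "y": -40, "z": 0, "spin": 0, "fingers": 1}, {"x": 15, "y": -40, "z": 0, "spin": 0, "fingers": 1}, {"x": 10, "y": -27, "z": 10, "spin": 0, "fingers": 1}, {"x": 0, "y": 0, "z": 20, "spin": 0, "fingers": 1}, {"x": 0, "y": 0, "z": 15, "spin": 0, "fingers": 1}, {"x": 0, "y": 0, "z": 0, "spin": 0, "fingers": 1}])

```text
time_s: 11.0
eef_pos: [0.5379, -0.1051, 0.2074]
ee_rot: [-0.001, -0.109, 0.994, 0.0]
ft_force: [-0.3, 0.5, -0.3]
grip_width: 0.0165
gripper_force: 58.6
```

>>> move_arm(steps=[{"x": 0, "y": 0, "z": 0, "spin": 0, "fingers": 1}, {"x": 0, "y": 0, "z": 0, "spin": 0, "fingers": 1}, {"x": 0, "y": 0, "z": 0, "spin": 0, "fingers": 1}, {"x": 0, "y": 0, "z": 0, "spin": 0, "fingers": 1}, {"x": 0, "y": 0, "z": 0, "spin": 0, "fingers": 1}, {"x": 0, "y": 0, "z": 0, "spin": 0, "fingers": 1}, {"x": 0, "y": 0, "z": 0, "spin": 0, "fingers": 1}, {"x": 0, "y": 0, "z": 0, "spin": 0, "fingers": 1}, {"x": 0, "y": 0, "z": 0, "spin": 0, "fingers": 1}, {"x": 0, "y": 0, "z": 0, "spin": 0, "fingers": 1}])

```text
time_s: 12.25
eef_pos: [0.5386, -0.1052, 0.2083]
ee_rot: [-0.0, -0.109, 0.994, -0.0]
ft_force: [0.3, -0.2, -1.0]
grip_width: 0.0166
gripper_force: 58.6
```

Run:
```python
from h import *
p=cams.capture('wrist'); s=monitor.read_state(); save('w4',p['pixels'])
r=R.from_quat(s['ee_rot'],scalar_first=True); print(s['time_s'],s['eef_pos'])
F=s['eef_pos']+r.apply([.0785,.0006,.0786]); print('foot',F, 'rel cup (s along -x tool)',r.inv().apply(F-[.486,-.116,0])*1000)
def proj(P):
    c=R.from_quat(p['rotation'],scalar_first=True).inv().apply(P-p['position']); return p['cx']+p['fx']*c[0]/-c[2],p['cy']-p['fy']*c[1]/-c[2]
print('foot px',proj(F),'rim centre px',proj(np.array([.486,-.116,.095])))
c=np.array([.486,-.116,.095])
print('rim E/W/near/far',[tuple(np.round(proj(c+r.apply(d)),0)) for d in np.array([[.04,0,0],[-.04,0,0],[0,.04,0],[0,-.04,0]])])
```

```text
12.3 [ 0.5385673  -0.10515184  0.20827782]
foot [ 0.46181365 -0.12163378  0.12967888] rel cup (s along -x tool) [  24.83441781   -0.23994439 -129.67854817]
foot px (np.float64(323.52586753671176), np.float64(122.03992998627372)) rim centre px (np.float64(323.68981676880935), np.float64(162.99480134893844))
rim E/W/near/far [(np.float64(324.0), np.float64(99.0)), (np.float64(324.0), np.float64(221.0)), (np.float64(383.0), np.float64(163.0)), (np.float64(264.0), np.float64(163.0))]
```

View pics/w4.png

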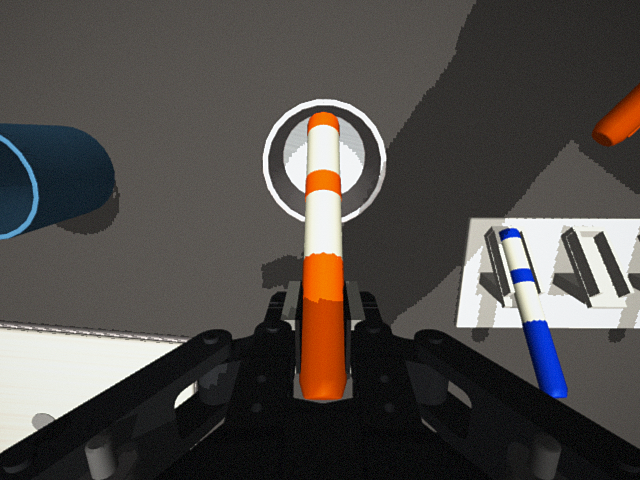

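The foot at (323,122) lies inside the rim, which is centred at (324,161). That matches the prediction to 2 px, so I'm lowering 80 mm.

>>> move_arm(steps=[{"x": 0, "y": 0, "z": 10, "spin": 0, "fingers": 1}, {"x": 0, "y": 0, "z": 15, "spin": 0, "fingers": 1}, {"x": 0, "y": 0, "z": 15, "spin": 0, "fingers": 1}, {"x": 0, "y": 0, "z": 15, "spin": 0, "fingers": 1}, {"x": 0, "y": 0, "z": 10, "spin": 0, "fingers": 1}, {"x": 0, "y": 0, "z": 8, "spin": 0, "fingers": 1}, {"x": 0, "y": 0, "z": 7, "spin": 0, "fingers": 1}, {"x": 0, "y": 0, "z": 0, "spin": 0, "fingers": 1}, {"x": 0, "y": 0, "z": 0, "spin": 0, "fingers": 1}, {"x": 0, "y": 0, "z": 0, "spin": 0, "fingers": 1}])

```text
time_s: 13.55
eef_pos: [0.5388, -0.1052, 0.1287]
ee_rot: [0.0, -0.109, 0.994, -0.0]
ft_force: [0.4, 0.4, -1.2]
grip_width: 0.0162
gripper_force: 58.6
```

>>> move_arm(steps=[{"x": 0, "y": 0, "z": 0, "spin": 0, "fingers": -1}, {"x": 0, "y": 0, "z": 0, "spin": 0, "fingers": -1}, {"x": 0, "y": 0, "z": 0, "spin": 0, "fingers": -1}, {"x": 0, "y": 0, "z": 0, "spin": 0, "fingers": -1}, {"x": 0, "y": 0, "z": 0, "spin": 0, "fingers": -1}, {"x": 0, "y": 0, "z": -15, "spin": 0, "fingers": -1}, {"x": 0, "y": 0, "z": -30, "spin": 0, "fingers": -1}, {"x": 0, "y": 0, "z": -30, "spin": 0, "fingers": -1}, {"x": 0, "y": 0, "z": -30, "spin": 0, "fingers": -1}, {"x": 0, "y": 0, "z": 0, "spin": 0, "fingers": -1}])

```text
time_s: 14.8
eef_pos: [0.5395, -0.1054, 0.2365]
ee_rot: [0.002, -0.109, 0.994, -0.001]
ft_force: [-0.2, -0.3, -0.5]
grip_width: 0.0856
gripper_force: 0.0
```

Run:
```python
from h import *
q=cams.capture('scene'); p=cams.capture('wrist'); s=monitor.read_state(); print(s['time_s'],s['eef_pos'],s['grip_width'],s['ft_force'])
im=np.zeros((400,800,3),np.uint8); im[:,:480]=cv2.resize(q['pixels'][160:310,240:420],(480,400)); im[:240,480:]=cv2.resize(p['pixels'],(320,240)); save('end',im)
for n in('marker_blue','marker_green'):
    for k in finder.spot_point(q,n)[:2]: print(n,k['p'],np.array(k['xy'])*[640,480])
```

```text
14.9 [ 0.53853172 -0.10511349  0.2336957 ] 0.0854783329129967 [0.41003765 0.29570966 0.29084667]
marker_blue 0.49 [380.224 276.912]
marker_green 0.77 [440.896 260.784]
```

View pics/end.png

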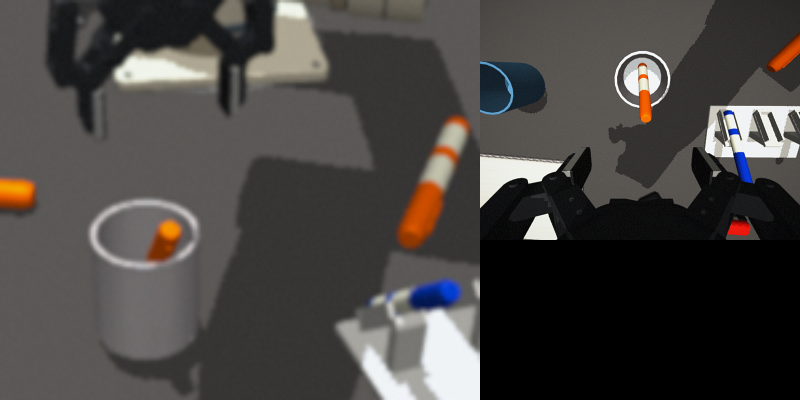

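The marker stands in the upright cup at (165,240), cap up and leaning on the rim. The gripper is clear and the blue and green markers are in place. I'll give it a moment to settle, then hand in.

>>> move_arm(steps=[{"x": 0, "y": 0, "z": 0, "spin": 0, "fingers": -1}, {"x": 0, "y": 0, "z": 0, "spin": 0, "fingers": -1}, {"x": 0, "y": 0, "z": 0, "spin": 0, "fingers": -1}, {"x": 0, "y": 0, "z": 0, "spin": 0, "fingers": -1}, {"x": 0, "y": 0, "z": 0, "spin": 0, "fingers": -1}, {"x": 0, "y": 0, "z": 0, "spin": 0, "fingers": -1}, {"x": 0, "y": 0, "z": 0, "spin": 0, "fingers": -1}, {"x": 0, "y": 0, "z": 0, "spin": 0, "fingers": -1}, {"x": 0, "y": 0, "z": 0, "spin": 0, "fingers": -1}, {"x": 0, "y": 0, "z": 0, "spin": 0, "fingers": -1}])

```text
time_s: 16.25
eef_pos: [0.5386, -0.1052, 0.2333]
ee_rot: [0.0, -0.109, 0.994, -0.0]
ft_force: [0.0, -0.0, -0.6]
grip_width: 0.0855
gripper_force: 0.0
```

```bash
python3 -c "
from h import *
print(ctrl.sign_off())"
```

```text
the job is handed in; nothing more can be done
None
```

The orange marker is in the aluminium cup, cap up and leaning on the rim; the cup is upright, blue and green are still on the rest, and the job was handed in at about 16 s (no verdict was returned).

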